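# Clamp a light panel in the twin-screw jig

## Task

Gently push the light panel along its bed until it is fully home against the end stop of the clamping jig, then wind the clamping beam down onto it with the two knobs, turning them alternately in small steps so that the beam stays nearly level all the way (its two ends never more than 7 mm apart in height). Nip both knobs up evenly by feel so that the beam ends level and presses the panel with about 45 N at each of its two pads, about 90 N in all, never twice that; then let go, and leave the other things on the bench alone.

Things in the scene. Friction and masses are not known exactly. Their poses are not given: they have to be found in the camera images.
- jig: Fixed clamping jig, aluminium base 235 x 300 x 12 mm. Origin on the bench midway between its two screws (at x = 0, y = +-115 mm); +x points from its open front (robot's side) to its end stop, +y left, z up. The bed carrying the panel is 22 mm above the bench and reaches to x = -145 mm in front; side guides stand at y = +-76.5 mm, tops 30 mm above the bench.
- stop (a point): Middle of the end stop's face that looks to the open front, 33 mm above the bench, at jig x = +65 mm; the stop's top is 44 mm above the bench. The panel is home when its far edge touches this face.
- grip_left (a point): Centre of the left knob, on its vertical axis, at jig y = +115 mm, 139 mm above the bench: round, black, ribbed, 41 mm across, 30 mm high; turns in place, can be gripped at any yaw. Clockwise from above lowers the left end of the beam by 5 mm per radian (5 rad of travel, none used at the start); self-locking.
- grip_right (a point): Centre of the right knob (jig y = -115 mm), like the left; clockwise from above lowers the right end of the beam. Turning either knob takes 0.36 N m of friction, plus about 0.005 N m for each newton with which its end presses the panel.
- beam: Aluminium clamping beam 36 x 270 x 20 mm along the jig's y axis, hung on both screws over the bed. Origin in it at the left screw (its centre is 115 mm off, to the right, beam y = -115 mm); z up when level; tips about jig x when the screws are turned unequally (at the start level, 82 mm above the bench). Under it hangs a shoe rail with two rubber pads 24 mm across, 62 mm either side of its centre.
- beam_left (a point): Point on the beam's top face at the left screw (10 mm above the beam's centre plane). The rail with the pads was set by hand: the pads' undersides hang 37 to 44.5 mm below the beam's centre, equal for both, but how far is not known. Each pad yields 1 mm per 45 N.
- beam_right (a point): Point on the beam's top face at the right screw, 230 mm from that at the left screw.
- panel: Loose flat light panel, aluminium with a white face, 130 mm (x, along the bed) x 150 mm (y) x 12 mm thick, about 0.45 kg. Origin at the centre of its underside, axes as the jig's. It lies on the bed between the side guides, 28 to 55 mm short of home; when home its origin is in line with the screws (jig x = 0).
- driver: Screwdriver lying on the bench, leave alone. Origin under it.
- bottle: White bottle 52 mm across, 130 mm high, standing beyond the jig, leave alone. Origin at the centre of its underside.
- screw_tray: Grey open tray 100 x 75 x 22 mm beside the jig, leave alone. Origin at the centre of its underside.
- tape: Cardboard ring 84 mm across, 22 mm high, lying beyond the jig, leave alone. Origin at the centre of its underside.
- spare_frame: Spare flat plate 140 x 100 x 8 mm lying on the bench beside the jig, leave alone. Origin at the centre of its underside.
- spanner: Spanner lying on the bench, leave alone. Origin under it.
Mind the look-alikes: they are no part of the job. Leave any purple or yellow look-alike of the panel alone.

How it is judged:
By the outcome, as a careful person would: the job done as asked, in the order asked, and still so for the second after the job is handed in, with the robot touching nothing.
It also fails if it takes over 72 s, if anything falls off the work surface, if the arm or the gripper's body presses on something with over 40 N, if the wrist force passes 120 N, or if a joint passes its speed limit or range.

## Robot

A 6-joint arm with a two-finger parallel gripper is mounted at the origin on the work surface. World frame = base frame: x ahead of the robot, y to its left, z up, the work surface at z = 0. Lengths are in mm, angles in rad, forces in N, time in s.
With the tool pointing down it reaches from about 325 to 1000 mm from the base axis. Payload 5.1 kg.
Tool frame: the origin (TCP) lies on the centre line of the jaws, within the pads' length; the fingertips stand 11 mm ahead of it and the grasp point (between the pads) lies 8 mm behind it; z points along the fingers, y is the line along which they close (so a half turn about z gives the same grasp; the last joint's range is limited). The gripper opens to 85 mm and grips with 20 to 120 N. Pads are 22 mm wide; open, the fingers measure 114 mm over their backs; the gripper's body (76 mm by 85 mm) begins 54 mm behind the grasp point. The pads swing forward as they close: fully open they stand 13 mm farther back than shut.
Start: joints at [1.169, 0.124, 1.65, -0, 1.367, -0.083], TCP at [203.748, 617.229, 242.322] pointing down, gripper open.
Joint ranges: [-2.61, 2.61], [-1.02, 2.33], [0.03, 2.71], [-1.35, 4.49], [0.32, 2.68], [-2.91, 2.91]. Speed limits (rad/s): [2.57, 2.57, 3.14, 3.14, 3.14, 3.14].

## Interface

Orientations are given as a unit quaternion [w, x, y, z].
In Python, from rig import get_state, get_image, camera_params, finish_job, boxes_of, silhouettes, landmark_of gives the robot as it stands.
- The arm moves only by the tool move_arm, never from a script. Its argument "targets" is a list of rows, each a list of 7 numbers: the shift along the tool's x, y, z in mm, then the turn, a rotation vector about the tool's x, y, z in degrees, then the opening, from 0 (shut) to 1 (fully open). A call has 1 to 12 rows; each row shifts and turns the commanded pose from where the row before left it, along the tool's axes as they then stand; what a row does not reach is not made up. A row lasts 1/10 s, in which the tool goes at most 50 mm and 8.59 degrees, less where a joint would pass 70% of its speed; a pose out of reach is approached as far as the arm can. A call is refused whole if a number of a shift passes 50 or a number of a turn 8.59, either way. A call with a gripper value outside its range is refused whole. The fingers move at their own pace and stop on an object; "squeeze" is the grip in N (left out, the last holds). Time passes only in rows, so rows that do not move let the fingers close. It gives the time, the measured TCP pose, the force, the opening and the grip force at its end, in the units of the state.
- get_state(): the state, without advancing time (a new reading comes with each control period).
- get_image(name): name is "side" or "top" or "wrist"; returns the picture (384x512x3 uint8, red, green, blue); there is no depth.
- camera_params(name): a dict with "K" (3x3 intrinsics, pixels), "distortion" ([k1, k2, p1, p2, k3] as OpenCV has them; the pictures are not rectified), "view" (4x4, takes a point from world to camera coordinates). Camera axes: x right, y up, looking along -z (the intrinsics and any distortion apply to the point x, -y, -z); pixel columns grow to the right and rows downward; lengths in mm; the calibration is good to about 2 mm. A picture is of the moment at which its call begins: read the wrist's pose just before it. camera_params takes no time and is no camera call; for the wrist camera it gives the pose at the moment of the call.
- finish_job(): hands the job in; it is judged then, once.
Trained networks look in the newest picture that a camera, given by its name, has taken for a name from the list of things; names that differ only in an ending like _2 or _b are one class to them, and where a whole thing is asked for, a point or a joint stands for the part that bears it (a point fixed in the world has none). Each returns a list of dicts, best first, with "confidence" (0 to 1); they miss things now and then, are a little off and sometimes report something else, mostly with a low value. They report only what shows in the picture. A call takes as long as a camera call. They do not tell look-alikes from the thing itself.
- boxes_of(camera, thing): "at" ([x, y, z] in mm, in the coordinates of the camera as it stood for that picture, good to about 4 mm: the middle of the surface that is visible of it).
- silhouettes(camera, thing): "pixels" (384x512 bool, what is visible of it).
- landmark_of(camera, thing): "at" ([x, y, z] in mm, in the coordinates of the camera as it stood for that picture, good to about 4 mm: a listed point, or the origin of a listed thing).
The state is a dict: "time": time; "q": joint angles; "joint_vel": joint speeds; "joint_torque": joint torques, N m; "position": TCP position; "tool_rot": TCP orientation; "wrist_force": force on the tool from outside, world axes, zero at the start; "wrist_torque": the same for the moment, N m; "gripper_width": finger opening in mm; "finger_force": force on a finger pad.
Only numpy, scipy, OpenCV 4.12 (cv2) and the standard library are available. Lean on these libraries where they do the work, as an engineer would, in place of code of your own. Each camera call takes 0.05 s, during which the arm holds its last target. There are 200 camera calls.

## Working session

There is one attempt and no reset: what is moved stays moved. The work goes in short steps, Python scripts to look and compute and a tool call to move; the robot and the scene stay as the last step left them, time stands still between calls to the robot, and variables do not carry over. Pictures are saved under pics/ and viewed, at most 10 in all, crops included, and the job is handed in when it is done.

Besides the shell and the picture viewer there is one more tool, called as name(argument=value, ...) on one line, values as JSON. move_arm: Moves the arm, as the interface text tells. Its arguments: {"type":"object","properties":{"targets":{"type":"array","items":{"type":"array","items":{"type":"number"}}},"squeeze":{"type":"number"}},"required":["targets"]}

```bash
ls; mkdir -p pics; cat > h.py <<'E'
import numpy as np, cv2
from rig import *
def world(cam, p, V=None):
    V=np.array(camera_params(cam)["view"]) if V is None else V
    return (np.linalg.inv(V)@np.r_[p,1])[:3]
def pix(cam,p):
    c=camera_params(cam);V=np.array(c["view"]);q=V@np.r_[p,1]
    q=np.array([q[0],-q[1],-q[2]])
    return cv2.projectPoints(q[None],np.zeros(3),np.zeros(3),np.array(c["K"]),np.array(c["distortion"]))[0].ravel()
def save(im,n): cv2.imwrite("pics/"+n,im[:,:,::-1])
E
python3 - <<'E'
from h import *
s=get_state(); print({k:np.round(v,3).tolist() for k,v in s.items()})
t=get_image("top"); d=get_image("side"); 
save(t,"top.png"); save(d,"side.png")
for cam in("top","side"):
    print(cam)
    for n in ["jig","panel","beam","stop","grip_left","grip_right","beam_left","beam_right"]:
        print(n,[(round(r["confidence"],2),world(cam,r["at"]).round(1).tolist(),pix(cam,world(cam,r["at"])).round(0).tolist()) for r in landmark_of(cam,n)[:3]])
E
```

```text
pics
{'time': 0.0, 'q': [1.169, 0.125, 1.652, 0.0, 1.367, -0.083], 'joint_vel': [0.001, 0.0, -0.0, 0.001, -0.001, 0.001], 'joint_torque': [0.0, -42.36, -36.546, -0.0, 0.007, -0.0], 'position': [203.517, 616.699, 241.039], 'tool_rot': [-0.0, 0.159, 0.987, -0.001], 'wrist_force': [0.008, -0.188, 0.257], 'wrist_torque': [-0.02, -0.003, -0.032], 'finger_force': 0.0, 'gripper_width': 85.212}
top
jig [(0.58, [528.6, -43.9, -2.7], [286.0, 174.0])]
panel [(0.83, [429.8, 381.2, -5.0], [162.0, 204.0]), (0.75, [199.0, -299.1, 0.4], [365.0, 272.0]), (0.71, [491.9, -45.1, 20.3], [287.0, 184.0])]
beam [(0.53, [626.7, -270.7, -2.5], [353.0, 144.0])]
stop [(0.97, [595.9, -50.0, 33.5], [288.0, 152.0])]
grip_left [(0.58, [537.4, 69.1, 138.0], [251.0, 166.0])]
grip_right [(0.63, [529.9, -161.4, 135.5], [328.0, 168.0]), (0.31, [451.7, -254.8, -1.1], [349.0, 196.0]), (0.26, [679.6, 42.8, -3.3], [260.0, 130.0])]
beam_left []
beam_right [(0.75, [525.9, -163.3, 89.9], [326.0, 171.0])]
side
jig [(0.74, [527.5, -45.3, -4.6], [289.0, 230.0]), (0.62, [625.1, -273.8, -2.4], [354.0, 285.0]), (0.38, [493.9, -49.9, 17.0], [279.0, 228.0])]
panel [(0.98, [430.8, 382.3, -1.7], [221.0, 145.0]), (0.96, [261.3, 229.7, -5.4], [180.0, 183.0]), (0.89, [198.1, -300.0, -4.8], [192.0, 334.0])]
beam []
stop [(0.65, [526.1, -48.6, -0.8], [289.0, 230.0]), (0.56, [597.9, -44.5, 31.0], [314.0, 216.0])]
grip_left []
grip_right [(0.78, [522.9, -158.4, 136.4], [306.0, 224.0]), (0.24, [627.6, -272.4, -1.8], [355.0, 284.0])]
beam_left [(0.58, [538.2, 66.2, 84.6], [282.0, 180.0])]
beam_right [(0.89, [526.3, -160.4, 89.4], [306.0, 237.0])]
```

```bash
python3 - <<'E'
import cv2,numpy as np
a=cv2.imread("pics/top.png");b=cv2.imread("pics/side.png")
cv2.imwrite("pics/both.png",np.vstack([cv2.resize(a[90:330,100:420],(800,600))]))
cv2.imwrite("pics/side2.png",cv2.resize(b[100:370,140:440],(667,600)))
E
```

```text
(no output)
```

View pics/both.png

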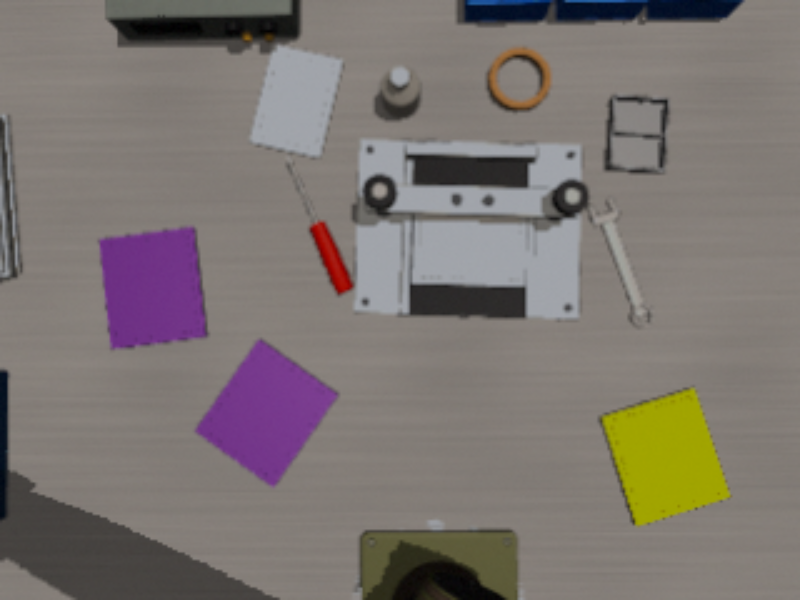

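View pics/side2.png

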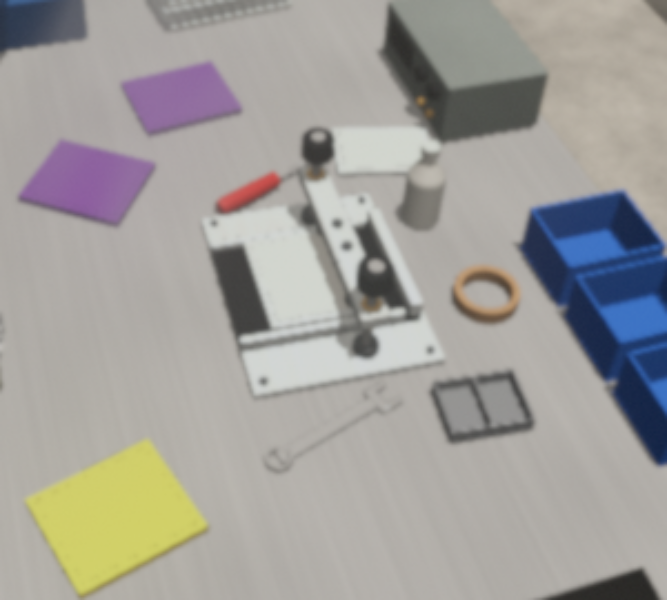

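The jig is in the middle, with the white panel on its bed at top px ~(288,190). Things that could be taken for the panel are:
- purple plates at top px (162,205) and (207,255)
- a yellow plate at (366,272)
- the white spare plate at (219,131)

I choose the white one between the guides, and will check it in a close wrist crop.

```bash
cat >> h.py <<'E'
from scipy.spatial.transform import Rotation as Ro
def plan(p0,yaw0,p1,yaw1,n,grip):
    """rows for tool-down; yaw = world angle (deg) of tool x"""
    rows=[];p=np.array(p0,float);y=yaw0
    for i in range(1,n+1):
        q=p0+(np.array(p1,float)-p0)*i/n; d=q-p; c,s=np.cos(np.radians(y)),np.sin(np.radians(y))
        # tool x=(c,s), tool y=(s,-c), z down
        r=[round(c*d[0]+s*d[1],1),round(s*d[0]-c*d[1],1),round(-d[2],1),0,0,round(-(yaw1-yaw0)/n,2),grip]
        p=p+np.array([c*r[0]+s*r[1],s*r[0]-c*r[1],-r[2]]);y-=r[5];rows.append(r)
    print(str(rows).replace(" ",""),p.round(1),round(y,2))
def pose():
    s=get_state();w,x,y,z=s["tool_rot"];R=Ro.from_quat([x,y,z,w]).as_matrix()
    return s["position"],np.degrees(np.arctan2(R[1,0],R[0,0])),R
E
python3 - <<'E'
from h import *
p,y,R=pose(); print(p,y,R.round(3))
c=camera_params("wrist");V=np.linalg.inv(np.array(c["view"]))
print("cam in tool",(R.T@(V[:3,3]-p)).round(1),"look",(R.T@-V[:3,2]).round(3),"up",(R.T@V[:3,1]).round(3),c["K"])
plan(np.array([203.7,617.2,242.3]),y,[420,-46,330],88,16,0)
E
```

```text
[203.76221748 617.23857355 242.35768603] 161.73257394447864 [[-0.95   0.313  0.   ]
 [ 0.313  0.95   0.   ]
 [ 0.     0.    -1.   ]]
cam in tool [  68.2   -0.2 -131.5] look [-0.268  0.     0.963] up [0.963 0.001 0.268] [[324.5257003    0.         257.72881509]
 [  0.         324.5257003  187.13849337]
 [  0.           0.           1.        ]]
[[np.float64(-25.8),np.float64(-35.1),np.float64(-5.5),0,0,np.float64(4.61),0],[np.float64(-28.6),np.float64(-33.0),np.float64(-5.5),0,0,np.float64(4.61),0],[np.float64(-31.1),np.float64(-30.5),np.float64(-5.4),0,0,np.float64(4.61),0],[np.float64(-33.5),np.float64(-27.9),np.float64(-5.5),0,0,np.float64(4.61),0],[np.float64(-35.6),np.float64(-25.2),np.float64(-5.5),0,0,np.float64(4.61),0],[np.float64(-37.5),np.float64(-22.2),np.float64(-5.5),0,0,np.float64(4.61),0],[np.float64(-39.2),np.float64(-19.1),np.float64(-5.5),0,0,np.float64(4.61),0],[np.float64(-40.6),np.float64(-15.9),np.float64(-5.4),0,0,np.float64(4.61),0],[np.float64(-41.7),np.float64(-12.6),np.float64(-5.5),0,0,np.float64(4.61),0],[np.float64(-42.7),np.float64(-9.2),np.float64(-5.5),0,0,np.float64(4.61),0],[np.float64(-43.2),np.float64(-5.7),np.float64(-5.5),0,0,np.float64(4.61),0],[np.float64(-43.5),np.float64(-2.3),np.float64(-5.5),0,0,np.float64(4.61),0],[np.float64(-43.6),np.float64(1.3),np.float64(-5.5),0,0,np.float64(4.61),0],[np.float64(-43.3),np.float64(4.7),np.float64(-5.4),0,0,np.float64(4.61),0],[np.float64(-42.9),np.float64(8.3),np.float64(-5.5),0,0,np.float64(4.61),0],[np.float64(-42.0),np.float64(11.6),np.float64(-5.5),0,0,np.float64(4.61),0]] [420. -46. 330.] 87.97
```

move_arm(targets=[[-25.8, -35.1, -5.5, 0, 0, 4.61, 0], [-28.6, -33, -5.5, 0, 0, 4.61, 0], [-31.1, -30.5, -5.5, 0, 0, 4.61, 0], [-33.5, -27.9, -5.5, 0, 0, 4.61, 0], [-35.6, -25.2, -5.5, 0, 0, 4.61, 0], [-37.5, -22.2, -5.5, 0, 0, 4.61, 0], [-39.2, -19.1, -5.5, 0, 0, 4.61, 0], [-40.6, -15.9, -5.5, 0, 0, 4.61, 0], [-41.7, -12.6, -5.5, 0, 0, 4.61, 0], [-42.7, -9.2, -5.5, 0, 0, 4.61, 0], [-43.2, -5.7, -5.5, 0, 0, 4.61, 0], [-43.5, -2.3, -5.5, 0, 0, 4.61, 0]])

```text
time: 2.1
position: [366.0, 118.2, 308.9]
tool_rot: [0.001, 0.6, 0.8, 0.001]
wrist_force: [0.8, -0.2, 0.1]
gripper_width: -0.2
finger_force: 0.0
```

move_arm(targets=[[-43.6, 1.3, -5.5, 0, 0, 4.61, 0], [-43.3, 4.7, -5.5, 0, 0, 4.61, 0], [-42.9, 8.3, -5.5, 0, 0, 4.61, 0], [-42, 11.6, -5.5, 0, 0, 4.61, 0], [0, 0, 0, 0, 0, 0, 0], [0, 0, 0, 0, 0, 0, 0]])

```text
time: 2.7
position: [420.1, -46.7, 330.4]
tool_rot: [-0.0, 0.72, 0.694, 0.0]
wrist_force: [-0.6, -0.2, 0.4]
gripper_width: 0.0
finger_force: 0.0
```

```bash
cat > look.py <<'E'
from h import *
import sys
p,y,R=pose(); print(np.round(p,1),round(y,2))
im=get_image("wrist");V=np.array(camera_params("wrist")["view"]);save(im,sys.argv[1])
for n in ["stop","grip_left","grip_right","beam_left","beam_right","panel","jig"]:
    print(n,[(round(r["confidence"],2),world("wrist",r["at"],V).round(1).tolist(),pix("wrist",world("wrist",r["at"],V)).round(0).tolist()) for r in landmark_of("wrist",n)[:2]])
E
python3 look.py w1.png
```

```text
[420.1 -46.7 330.4] 87.86
stop []
grip_left [(0.84, [533.4, 71.1, 137.5], [377.0, 38.0])]
grip_right [(0.58, [530.6, -159.6, 136.6], [361.0, 264.0])]
beam_left [(0.72, [535.4, 68.9, 90.7], [363.0, 49.0]), (0.62, [490.0, -45.4, 21.7], [309.0, 147.0])]
beam_right [(0.66, [527.4, -162.6, 91.0], [347.0, 248.0])]
panel [(0.87, [488.4, -44.8, 23.4], [308.0, 147.0]), (0.6, [202.3, -297.5, -4.1], [132.0, 303.0])]
jig [(0.59, [530.8, -47.0, 2.9], [336.0, 145.0])]
```

View pics/w1.png

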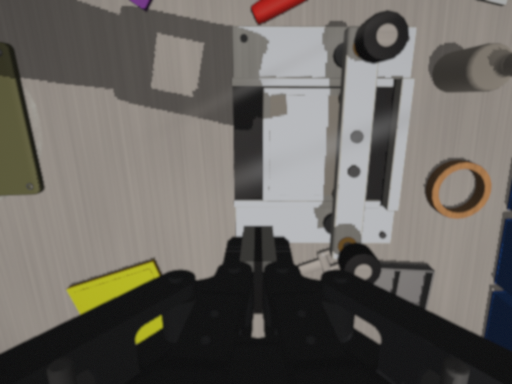

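The wrist picture shows the white panel lying between the guides at px (264–330, 88–202), with a dark strip of bed in front of its near edge (x≈264). The knobs are at (383,37) and (360,263). The purple and yellow plates are clear of it.

```bash
python3 - <<'E'
from h import *
c=camera_params("wrist");Vi=np.linalg.inv(np.array(c["view"]))
im=cv2.imread("pics/w1.png")
for r in (95,130,170,195): print(r,im[r,255:272,1].tolist())
def bp(u,v,z):
    n=cv2.undistortPoints(np.array([[[u,v]]],float),np.array(c["K"]),np.array(c["distortion"])).ravel()
    d=Vi[:3,:3]@np.array([n[0],-n[1],-1]);return (Vi[:3,3]+d*(z-Vi[2,3])/d[2]).round(1)
for u,v,z in [(264,88,34),(263,202,34),(264,145,34),(234,200,22),(234,90,22),(383,37,154),(360,263,154)]: print(u,v,bp(u,v,z))
E
```

```text
95 [31, 31, 29, 29, 27, 28, 32, 49, 79, 104, 115, 118, 124, 136, 152, 156, 145]
130 [49, 47, 47, 48, 47, 47, 58, 102, 153, 177, 185, 186, 185, 181, 178, 180, 183]
170 [85, 84, 84, 85, 86, 85, 89, 115, 152, 173, 178, 179, 179, 177, 174, 176, 179]
195 [48, 47, 46, 45, 45, 45, 59, 106, 154, 179, 186, 186, 186, 186, 186, 185, 185]
264 88 [430.4  33.4  34. ]
263 202 [ 424.5 -117.6   34. ]
264 145 [428.2 -38.6  34. ]
234 200 [ 383.5 -117.1   22. ]
234 90 [391.6  32.6  22. ]
383 37 [533.   69.4 154. ]
360 263 [ 523.8 -149.3  154. ]
```

```bash
python3 - <<'E'
from h import *
p,y,R=pose()
for d in (-8,0,11,24): print(d,pix("wrist",p+R@[0,0,d]).round(0), pix("wrist",p+R@[11,0,d]).round(0))
plan(np.array([420.1,-46.7,330.4]),87.86,[402,-42.5,60],87.8,6,0)
E
```

```text
-8 [259. 263.] [259. 240.]
0 [259. 255.] [259. 232.]
11 [259. 244.] [259. 222.]
24 [259. 233.] [259. 213.]
[[np.float64(0.6),np.float64(-3.0),np.float64(45.1),0,0,0.01,0],[np.float64(0.6),np.float64(-3.1),np.float64(45.0),0,0,0.01,0],[np.float64(0.6),np.float64(-3.0),np.float64(45.1),0,0,0.01,0],[np.float64(0.5),np.float64(-3.1),np.float64(45.1),0,0,0.01,0],[np.float64(0.6),np.float64(-3.0),np.float64(45.0),0,0,0.01,0],[np.float64(0.6),np.float64(-3.0),np.float64(45.1),0,0,0.01,0]] [402.  -42.5  60. ] 87.8
```

move_arm(targets=[[0.6, -3, 45, 0, 0, 0, 0], [0.6, -3, 45, 0, 0, 0, 0], [0.6, -3, 45, 0, 0, 0, 0], [0.6, -3, 45, 0, 0, 0, 0], [0.6, -3, 45, 0, 0, 0, 0], [0.6, -3, 45, 0, 0, 0, 0], [0, 0, 8, 0, 0, 0, 0], [0, 0, 8, 0, 0, 0, 0], [0, 0, 5, 0, 0, 0, 0], [0, 0, 0, 0, 0, 0, 0]])

```text
time: 4.1
position: [403.7, -42.0, 40.9]
tool_rot: [0.001, 0.719, 0.695, 0.001]
wrist_force: [0.7, 0.4, 0.2]
gripper_width: 0.3
finger_force: 0.0
```

move_arm(targets=[[0, 1, 3, 0, 0, 0, 0], [0, 3, 0, 0, 0, 0, 0], [0, 3, 0, 0, 0, 0, 0], [0, 3, 0, 0, 0, 0, 0], [0, 3, 0, 0, 0, 0, 0], [0, 3, 0, 0, 0, 0, 0], [0, 3, 0, 0, 0, 0, 0], [0, 3, 0, 0, 0, 0, 0], [0, 3, 0, 0, 0, 0, 0], [0, 3, 0, 0, 0, 0, 0]])

```text
time: 5.1
position: [429.4, -42.7, 36.4]
tool_rot: [-0.001, 0.719, 0.695, -0.001]
wrist_force: [-5.2, 0.2, 7.4]
gripper_width: -0.3
finger_force: 4.1
```

move_arm(targets=[[0, 2, -1.5, 0, 0, 0, 0], [0, 2.5, 0, 0, 0, 0, 0], [0, 2.5, 0, 0, 0, 0, 0], [0, 2.5, 0, 0, 0, 0, 0], [0, 2.5, 0, 0, 0, 0, 0]])

```text
time: 5.6
position: [442.2, -43.1, 37.6]
tool_rot: [-0.0, 0.719, 0.695, -0.0]
wrist_force: [-3.1, 0.8, -0.7]
gripper_width: -0.0
finger_force: 1.0
```

move_arm(targets=[[0, 1.5, 0, 0, 0, 0, 0], [0, 1.5, 0, 0, 0, 0, 0], [0, 1.5, 0, 0, 0, 0, 0], [0, 1, 0, 0, 0, 0, 0], [0, 1, 0, 0, 0, 0, 0]])

```text
time: 6.1
position: [448.7, -43.4, 37.8]
tool_rot: [-0.0, 0.719, 0.695, -0.0]
wrist_force: [-2.0, 0.7, 0.3]
gripper_width: 0.1
finger_force: 1.0
```

move_arm(targets=[[0, 1, 0, 0, 0, 0, 0], [0, 1, 0, 0, 0, 0, 0]])

```text
time: 6.3
position: [450.8, -43.5, 37.8]
tool_rot: [0.0, 0.719, 0.695, -0.0]
wrist_force: [-2.6, 0.1, -1.1]
gripper_width: 0.1
finger_force: 1.0
```

move_arm(targets=[[0, 1, 0, 0, 0, 0, 0], [0, 1, 0, 0, 0, 0, 0]])

```text
time: 6.5
position: [452.7, -43.6, 37.8]
tool_rot: [0.0, 0.72, 0.694, -0.0]
wrist_force: [-3.5, -0.6, -0.1]
gripper_width: 0.2
finger_force: 1.0
```

move_arm(targets=[[0, 1, 0, 0, 0, 0, 0], [0, 0.5, 0, 0, 0, 0, 0]])

```text
time: 6.7
position: [454.3, -43.6, 37.9]
tool_rot: [0.0, 0.719, 0.694, 0.0]
wrist_force: [-2.8, 0.5, -1.0]
gripper_width: -0.6
finger_force: 1.0
```

move_arm(targets=[[0, 0.7, 0, 0, 0, 0, 0], [0, 0.7, 0, 0, 0, 0, 0], [0, 0, 0, 0, 0, 0, 0]])

```text
time: 7.0
position: [455.1, -43.6, 37.7]
tool_rot: [-0.001, 0.719, 0.695, -0.001]
wrist_force: [-3.9, -1.1, 2.0]
gripper_width: 0.1
finger_force: 2.6
```

move_arm(targets=[[0, 0.7, 0, 0, 0, 0, 0], [0, 0.7, 0, 0, 0, 0, 0], [0, 0, 0, 0, 0, 0, 0]])

```text
time: 7.3
position: [455.4, -43.6, 37.6]
tool_rot: [-0.002, 0.719, 0.695, -0.002]
wrist_force: [-9.0, 0.4, 6.0]
gripper_width: -0.2
finger_force: 5.5
```

move_arm(targets=[[0, 0.5, 0, 0, 0, 0, 0], [0, 0, 0, 0, 0, 0, 0], [0, -8, 0, 0, 0, 0, 0], [0, -15, 0, 0, 0, 0, 0], [0, -10, -30, 0, 0, 0, 0], [0, 0, -50, 0, 0, 0, 0], [0, 0, -50, 0, 0, 0, 1], [0, 0, -50, 0, 0, 0, 1], [0, 0, -40, 0, 0, 0, 1], [0, 0, -20, 0, 0, 0, 1], [0, 0, 0, 0, 0, 0, 1]])

```text
time: 8.4
position: [427.0, -43.0, 283.1]
tool_rot: [0.005, 0.719, 0.694, 0.003]
wrist_force: [1.0, 0.3, -0.7]
gripper_width: 72.5
finger_force: 0.0
```

```bash
python3 look.py w2.png; python3 - <<'E'
from h import *
c=camera_params("wrist");Vi=np.linalg.inv(np.array(c["view"]))
im=cv2.imread("pics/w2.png",0)
cv2.imwrite("pics/w2b.png",cv2.resize(im[0:300,180:480],(600,600)))
def bp(u,v,z):
    n=cv2.undistortPoints(np.array([[[u,v]]],float),np.array(c["K"]),np.array(c["distortion"])).ravel()
    d=Vi[:3,:3]@np.array([n[0],-n[1],-1]);return (Vi[:3,3]+d*(z-Vi[2,3])/d[2]).round(1)
print(pix("wrist",[466.6,-43.5,34]),pix("wrist",[465.0,-100,34]),pix("wrist",[469,15,34]))
for y in(-100,-43,15):
    u,v=pix("wrist",[465+y*.038,y,34]).astype(int); g=im[v,u-12:u+12].astype(int); k=np.argmax(np.diff(g))+.5; print(g.tolist(),bp(u-12+k+.5,v,34))
E
```

```text
[427.  -43.  283.1] 87.98
stop [(0.69, [593.9, -47.8, 23.4], [398.0, 155.0])]
grip_left [(0.72, [535.3, 66.7, 132.7], [396.0, 37.0]), (0.16, [592.6, -47.0, 28.6], [401.0, 155.0])]
grip_right [(0.49, [675.9, 46.0, -5.2], [466.0, 72.0]), (0.46, [533.7, 66.8, 94.0], [377.0, 45.0])]
beam_left [(0.83, [532.6, 67.6, 92.3], [376.0, 44.0]), (0.61, [524.8, -162.0, 87.5], [354.0, 271.0])]
beam_right [(0.72, [523.6, -157.9, 88.1], [354.0, 268.0])]
panel [(0.96, [526.9, -47.8, 20.2], [344.0, 157.0])]
jig [(0.64, [526.9, -46.0, -1.8], [339.0, 152.0])]
[295.05003242 157.17295719] [293.99326125 203.28701956] [296.90008284 105.36781035]
[38, 38, 38, 38, 37, 37, 37, 48, 87, 132, 158, 168, 170, 170, 170, 169, 168, 169, 169, 170, 170, 170, 170, 170] [456.5 -99.3  34. ]
[60, 61, 62, 63, 64, 65, 68, 83, 114, 142, 156, 159, 160, 160, 157, 154, 154, 157, 160, 160, 161, 161, 161, 161] [458.4 -41.8  34. ]
[21, 19, 21, 20, 21, 21, 25, 34, 56, 82, 99, 107, 112, 121, 131, 143, 156, 164, 168, 168, 170, 169, 169, 169] [461.3  15.7  34. ]
```

View pics/w2b.png

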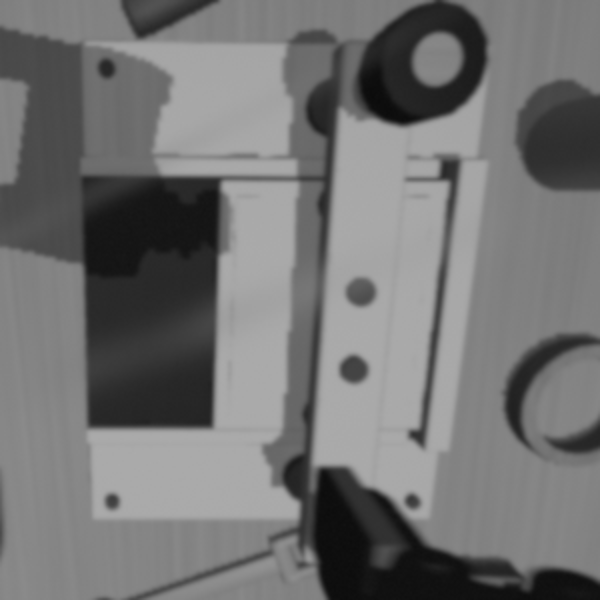

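```bash
python3 - <<'E'
from h import *
c=camera_params("wrist");Vi=np.linalg.inv(np.array(c["view"]))
im=cv2.imread("pics/w2.png",0)
def bp(u,v,z):
    n=cv2.undistortPoints(np.array([[[u,v]]],float),np.array(c["K"]),np.array(c["distortion"])).ravel()
    d=Vi[:3,:3]@np.array([n[0],-n[1],-1]);return (Vi[:3,3]+d*(z-Vi[2,3])/d[2]).round(1)
for v in (115,150,180):
    print(v,im[v,215:228].tolist(),im[v,380:425].tolist())
    print([bp(u,v,z).tolist()[:2] for u,z in((222.5,22),(290,34))],"far/stop",[(u,bp(u,v,34)[0],bp(u,v,44)[0]) for u in(392,396,400,404,408,412)])
cv2.imwrite("pics/w2c.png",cv2.resize(im[70:240,360:440],(376,600*170*80//(170*80)),interpolation=cv2.INTER_CUBIC)[:600])
E
```

```text
115 [75, 74, 75, 75, 74, 66, 51, 35, 25, 24, 21, 21, 22] [162, 164, 166, 167, 167, 167, 167, 167, 166, 166, 166, 166, 165, 164, 162, 163, 164, 165, 165, 164, 157, 137, 109, 88, 89, 106, 131, 150, 160, 163, 163, 163, 163, 163, 162, 163, 162, 161, 156, 147, 138, 133, 133, 133, 133]
[[383.9, 6.9], [461.2, 4.8]] far/stop [(392, np.float64(575.9), np.float64(571.9)), (396, np.float64(580.4), np.float64(576.3)), (400, np.float64(584.9), np.float64(580.6)), (404, np.float64(589.4), np.float64(585.0)), (408, np.float64(593.9), np.float64(589.4)), (412, np.float64(598.4), np.float64(593.8))]
150 [134, 133, 132, 131, 130, 129, 116, 89, 59, 45, 42, 42, 43] [169, 169, 169, 168, 168, 169, 169, 169, 168, 166, 165, 165, 167, 168, 168, 165, 153, 126, 90, 65, 75, 107, 139, 158, 166, 168, 168, 168, 168, 168, 168, 168, 166, 163, 152, 140, 132, 129, 129, 130, 130, 132, 132, 130, 130]
[[381.3, -33.9], [460.8, -34.9]] far/stop [(392, np.float64(578.8), np.float64(574.7)), (396, np.float64(583.4), np.float64(579.2)), (400, np.float64(588.1), np.float64(583.7)), (404, np.float64(592.7), np.float64(588.2)), (408, np.float64(597.3), np.float64(592.7)), (412, np.float64(601.9), np.float64(597.2))]
180 [132, 132, 131, 131, 130, 129, 124, 110, 86, 67, 61, 60, 60] [169, 169, 169, 169, 169, 167, 166, 166, 167, 169, 169, 167, 160, 135, 99, 68, 70, 100, 134, 156, 165, 168, 168, 169, 168, 169, 168, 168, 167, 162, 151, 139, 133, 130, 130, 130, 131, 131, 132, 132, 131, 130, 130, 130, 130]
[[378.8, -70.8], [460.5, -70.7]] far/stop [(392, np.float64(581.4), np.float64(577.3)), (396, np.float64(586.2), np.float64(581.9)), (400, np.float64(590.9), np.float64(586.5)), (404, np.float64(595.7), np.float64(591.1)), (408, np.float64(600.4), np.float64(595.8)), (412, np.float64(605.2), np.float64(600.4))]
```

View pics/w2c.png

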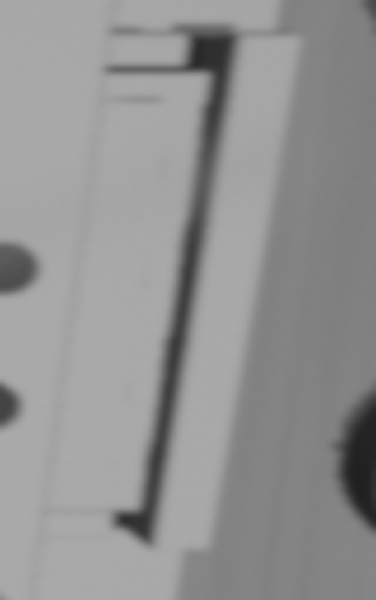

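The crop shows the panel's far edge at px ~(397,150) and the stop's top edge at ~(401,150). Both map to x≈585 at their own heights and are parallel. Together with the stall at 9 N, that means the panel is home and square. Next is the left knob.

```bash
sed -i 's/print(str(rows).replace(" ","")/print(str([[float(v) for v in r] for r in rows]).replace(" ","")/' h.py; python3 - <<'E'
from h import *
p,y,R=pose();print(p,y)
plan(np.array([427,-43,279.]),88,[534,68,215],88,5,1)
E
```

```text
[424.0165937  -42.45913043 276.24154362] 87.97163463010621
[[22.9,20.6,12.8,0.0,0.0,0.0,1.0],[23.0,20.6,12.8,0.0,0.0,0.0,1.0],[22.9,20.6,12.8,0.0,0.0,0.0,1.0],[22.9,20.6,12.8,0.0,0.0,0.0,1.0],[23.0,20.7,12.8,0.0,0.0,0.0,1.0]] [534.  68. 215.] 88.0
```

move_arm(targets=[[22.9, 21.2, 12.2, 0, 0, 0, 1], [22.9, 21.2, 12.2, 0, 0, 0, 1], [22.9, 21.2, 12.2, 0, 0, 0, 1], [22.9, 21.2, 12.2, 0, 0, 0, 1], [22.9, 21.2, 12.2, 0, 0, 0, 1], [0, 0, 0, 0, 0, 0, 1], [0, 0, 0, 0, 0, 0, 1], [0, 0, 0, 0, 0, 0, 1]])

```text
time: 9.6
position: [534.2, 67.8, 216.8]
tool_rot: [0.0, 0.72, 0.694, -0.0]
wrist_force: [0.3, -0.3, -0.1]
gripper_width: 85.7
finger_force: 0.0
```

```bash
python3 look.py w3.png; python3 - <<'E'
from h import *
p,y,R=pose();print(p,y, get_state()["q"])
for x in (528,532,536): print(x,pix("wrist",[x,69,154]))
print(pix("wrist",p+R@[0,0,30]))
for t in ("grip_left",):
    for r in silhouettes("wrist",t)[:2]:
        ys,xs=np.nonzero(r["pixels"]);print(r["confidence"],xs.min(),xs.max(),ys.min(),ys.max(),xs.mean(),ys.mean())
E
```

```text
[534.2  67.8 216.8] 87.96
stop [(0.7, [593.5, -49.7, 33.8], [316.0, 272.0])]
grip_left [(0.96, [534.2, 69.6, 138.8], [258.0, 198.0])]
grip_right [(0.3, [533.9, -45.8, 2.0], [261.0, 256.0])]
beam_left []
beam_right []
panel []
jig [(0.77, [532.0, -45.0, 1.3], [259.0, 256.0])]
[534.46370799  67.87301058 217.22377081] 87.94837293626772 [ 2.66648209e-02 -1.06630940e-01  1.92492904e+00 -3.14979767e-06
  1.32253173e+00  6.24732580e-02]
528 [248.06577782 206.69975411]
532 [254.37929219 206.47717825]
536 [260.69495132 206.25450615]
[258.56180393 228.45307432]
0.84 119 346 127 349 230.6534812115119 214.2773658413975
```

View pics/w3.png

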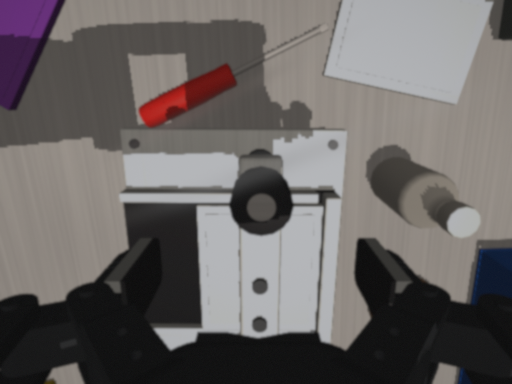

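move_arm(targets=[[1.5, 1.1, 20, 0, 0, 0, 1], [0, 0, 22, 0, 0, -8.5, 1], [0, 0, 22, 0, 0, -8.5, 1], [0, 0, 22, 0, 0, 0, 1], [0, 0, 0, 0, 0, 0, 0], [0, 0, 0, 0, 0, 0, 0], [0, 0, 0, 0, 0, 0, 0], [0, 0, 0, 0, 0, 0, 0]], squeeze=80)

```text
time: 10.85
position: [536.1, 69.5, 133.1]
tool_rot: [0.0, 0.609, 0.793, 0.0]
wrist_force: [-4.1, -0.4, 4.8]
gripper_width: 39.3
finger_force: 80.7
```

```bash
cat > st.py <<'E'
from h import *
s=get_state();p,y,R=pose()
print("t",round(s["time"],2),"p",p.round(1),"yaw",round(y,2),"F",np.round(s["wrist_force"],1),"T",np.round(s["wrist_torque"],3),"j6",round(s["q"][5],3),"w",round(s["gripper_width"],1),round(s["finger_force"],1))
E
python3 st.py
```

```text
t 10.85 p [536.1  69.5 133.1] yaw 104.97 F [-4.1 -0.4  4.8] T [-0.13   0.782 -0.036] j6 -0.231 w 39.3 80.7
```

move_arm(targets=[[0, 0, 0, 0, 0, 5, 0], [0, 0, 0, 0, 0, 5, 0], [0, 0, 0, 0, 0, 5, 0], [0, 0, 0, 0, 0, 5, 0], [0, 0, 0, 0, 0, 5, 0], [0, 0, 0, 0, 0, 5, 0], [0, 0, 0, 0, 0, 5, 0]])

```text
time: 11.55
position: [536.6, 69.5, 133.0]
tool_rot: [0.001, 0.82, 0.572, 0.001]
wrist_force: [-0.9, -1.0, 3.6]
gripper_width: 39.1
finger_force: 81.1
```

```bash
python3 st.py
```

```text
t 11.55 p [536.6  69.5 133. ] yaw 69.83 F [-0.9 -1.   3.6] T [-0.056  0.546  0.369] j6 0.382 w 39.1 81.1
```

move_arm(targets=[[0, 0, 0, 0, 0, 0, 0], [0, 0, 0, 0, 0, 0, 0]])

```text
time: 11.75
position: [536.6, 69.5, 133.0]
tool_rot: [0.001, 0.819, 0.574, 0.001]
wrist_force: [-2.6, -1.0, 6.7]
gripper_width: 39.2
finger_force: 81.3
```

```bash
python3 st.py
```

```text
t 11.75 p [536.6  69.5 133. ] yaw 70.01 F [-2.6 -1.   6.7] T [-0.212  0.625 -0.401] j6 0.378 w 39.2 81.3
```

```bash
python3 - <<'E'
from h import *
print("L->R");plan(np.array([0,0,0.]),70,[-8.6,-229.8,0],105,6,1)
print("R->L");plan(np.array([0,0,0.]),70,[8.6,229.8,0],105,6,1)
E
```

```text
L->R
[[-36.5,11.8,-0.0,0.0,0.0,-5.83,1.0],[-37.5,7.9,-0.0,0.0,0.0,-5.83,1.0],[-38.1,4.2,-0.0,0.0,0.0,-5.83,1.0],[-38.3,0.2,-0.0,0.0,0.0,-5.83,1.0],[-38.1,-3.6,-0.0,0.0,0.0,-5.83,1.0],[-37.6,-7.5,-0.0,0.0,0.0,-5.83,1.0]] [  -8.6 -229.8    0. ] 104.98
R->L
[[36.5,-11.8,-0.0,0.0,0.0,-5.83,1.0],[37.5,-7.9,-0.0,0.0,0.0,-5.83,1.0],[38.1,-4.2,-0.0,0.0,0.0,-5.83,1.0],[38.3,-0.2,-0.0,0.0,0.0,-5.83,1.0],[38.1,3.6,-0.0,0.0,0.0,-5.83,1.0],[37.6,7.5,-0.0,0.0,0.0,-5.83,1.0]] [  8.6 229.8   0. ] 104.98
```

move_arm(targets=[[0, 0, 0, 0, 0, 0, 1], [0, 0, 0, 0, 0, 0, 1], [0, 0, -25, 0, 0, 0, 1], [0, 0, -30, 0, 0, 0, 1], [-36.5, 11.8, 0, 0, 0, -5.83, 1], [-37.5, 7.9, 0, 0, 0, -5.83, 1], [-38.1, 4.2, 0, 0, 0, -5.83, 1], [-38.3, 0.2, 0, 0, 0, -5.83, 1], [-38.1, -3.6, 0, 0, 0, -5.83, 1], [-37.6, -7.5, 0, 0, 0, -5.83, 1], [0, 0, 0, 0, 0, 0, 1], [0, 0, 0, 0, 0, 0, 1]])

```text
time: 12.95
position: [526.9, -160.7, 185.6]
tool_rot: [-0.0, 0.61, 0.792, 0.0]
wrist_force: [0.4, 0.5, -0.2]
gripper_width: 85.3
finger_force: 0.0
```

```bash
python3 st.py; python3 - <<'E'
from h import *
im=get_image("wrist");V=np.array(camera_params("wrist")["view"]);save(im,"w4.png")
for n in("grip_right","grip_left"): print([(r["confidence"],world("wrist",r["at"],V)) for r in landmark_of("wrist",n)])
E
```

```text
t 12.95 p [ 526.9 -160.7  185.6] yaw 104.83 F [ 0.4  0.5 -0.2] T [ 0.026  0.004 -0.01 ] j6 -0.653 w 85.3 0.0
[(0.73, array([ 528.91592844, -159.55516624,  139.00892767]))]
[]
```

move_arm(targets=[[0.5, 1, 27, 0, 0, 0, 1], [0, 0, 27, 0, 0, 0, 1], [0, 0, 0, 0, 0, 0, 0], [0, 0, 0, 0, 0, 0, 0], [0, 0, 0, 0, 0, 0, 0], [0, 0, 0, 0, 0, 0, 0]])

```text
time: 13.7
position: [526.5, -159.9, 134.2]
tool_rot: [-0.001, 0.609, 0.793, -0.002]
wrist_force: [-11.2, -0.4, 8.1]
gripper_width: 39.2
finger_force: 80.9
```

```bash
python3 st.py
```

```text
t 13.7 p [ 526.5 -159.9  134.2] yaw 105.02 F [-11.2  -0.4   8.1] T [-0.051  1.818  0.046] j6 -0.652 w 39.2 80.9
```

move_arm(targets=[[0, 0, 0, 0, 0, 5, 0], [0, 0, 0, 0, 0, 5, 0], [0, 0, 0, 0, 0, 5, 0], [0, 0, 0, 0, 0, 5, 0], [0, 0, 0, 0, 0, 5, 0], [0, 0, 0, 0, 0, 5, 0], [0, 0, 0, 0, 0, 5, 0]])

```text
time: 14.4
position: [527.3, -159.9, 134.2]
tool_rot: [0.0, 0.82, 0.572, -0.001]
wrist_force: [-5.8, -0.1, 4.9]
gripper_width: 38.8
finger_force: 80.8
```

```bash
python3 st.py
```

```text
t 14.4 p [ 527.3 -159.9  134.2] yaw 69.83 F [-5.8 -0.1  4.9] T [0.046 1.339 0.3  ] j6 -0.038 w 38.8 80.8
```

move_arm(targets=[[0, 0, 0, 0, 0, 0, 1], [0, -1, 0, 0, 0, 0, 1], [0, 0, -25, 0, 0, 0, 1], [0, 0, -30, 0, 0, 0, 1], [36.5, -11.8, 0, 0, 0, -5.83, 1], [37.5, -7.9, 0, 0, 0, -5.83, 1], [38.1, -4.2, 0, 0, 0, -5.83, 1], [38.3, -0.2, 0, 0, 0, -5.83, 1], [38.1, 3.6, 0, 0, 0, -5.83, 1], [37.6, 7.5, 0, 0, 0, -5.83, 1], [0, 0, 27, 0, 0, 0, 1], [0, 0, 29, 0, 0, 0, 1]])

```text
time: 15.6
position: [537.4, 72.4, 132.7]
tool_rot: [0.002, 0.608, 0.794, 0.002]
wrist_force: [0.8, -0.6, -0.7]
gripper_width: 85.2
finger_force: 0.0
```

move_arm(targets=[[0, 0, 0, 0, 0, 0, 1], [0, 0, 0, 0, 0, 0, 0], [0, 0, 0, 0, 0, 0, 0], [0, 0, 0, 0, 0, 0, 0], [0, 0, 0, 0, 0, 0, 0], [0, 0, 0, 0, 0, 4, 0], [0, 0, 0, 0, 0, 4, 0], [0, 0, 0, 0, 0, 4, 0]])

```text
time: 16.4
position: [536.3, 70.2, 133.4]
tool_rot: [0.001, 0.689, 0.724, 0.0]
wrist_force: [-2.3, -0.3, 5.7]
gripper_width: 39.1
finger_force: 80.9
```

```bash
python3 st.py
```

```text
t 16.4 p [536.3  70.2 133.4] yaw 92.82 F [-2.3 -0.3  5.7] T [-0.14   0.868  0.353] j6 -0.018 w 39.1 80.9
```

move_arm(targets=[[0, 0, 0, 0, 0, 4, 0], [0, 0, 0, 0, 0, 4, 0], [0, 0, 0, 0, 0, 4, 0]])

```text
time: 16.7
position: [536.6, 70.2, 133.4]
tool_rot: [0.001, 0.761, 0.648, 0.001]
wrist_force: [-1.6, -1.8, 5.4]
gripper_width: 39.3
finger_force: 80.9
```

```bash
python3 st.py
```

```text
t 16.7 p [536.6  70.2 133.4] yaw 80.82 F [-1.6 -1.8  5.4] T [-0.117  0.77   0.406] j6 0.192 w 39.3 80.9
```

move_arm(targets=[[0, 0, 0, 0, 0, 4, 0], [0, 0, 0, 0, 0, 4, 0], [0, 0, 0, 0, 0, 3, 0]])

```text
time: 17.0
position: [536.9, 70.2, 133.4]
tool_rot: [0.001, 0.82, 0.572, 0.001]
wrist_force: [-0.1, -0.6, 3.2]
gripper_width: 39.4
finger_force: 80.8
```

```bash
python3 st.py
```

```text
t 17.0 p [536.9  70.2 133.4] yaw 69.84 F [-0.1 -0.6  3.2] T [-0.075  0.567  0.343] j6 0.383 w 39.4 80.8
```

move_arm(targets=[[0, 0, 0, 0, 0, 0, 1], [0, 0, 0, 0, 0, 0, 1], [0, 0, -25, 0, 0, 0, 1], [0, 0, -30, 0, 0, 0, 1], [-36.5, 11.8, 0, 0, 0, -5.83, 1], [-37.5, 7.9, 0, 0, 0, -5.83, 1], [-38.1, 4.2, 0, 0, 0, -5.83, 1], [-38.3, 0.2, 0, 0, 0, -5.83, 1], [-38.1, -3.6, 0, 0, 0, -5.83, 1], [-37.6, -7.5, 0, 0, 0, -5.83, 1], [0, 0, 27, 0, 0, 0, 1], [0, 0, 28, 0, 0, 0, 1]])

```text
time: 18.2
position: [527.7, -160.9, 131.7]
tool_rot: [0.002, 0.61, 0.792, 0.001]
wrist_force: [-0.8, 0.4, -0.3]
gripper_width: 85.3
finger_force: 0.0
```

move_arm(targets=[[0, 0, 0, 0, 0, 0, 1], [0, 0, 0, 0, 0, 0, 0], [0, 0, 0, 0, 0, 0, 0], [0, 0, 0, 0, 0, 0, 0], [0, 0, 0, 0, 0, 0, 0], [0, 0, 0, 0, 0, 4, 0], [0, 0, 0, 0, 0, 4, 0], [0, 0, 0, 0, 0, 4, 0]])

```text
time: 19.0
position: [526.8, -159.6, 133.3]
tool_rot: [0.001, 0.689, 0.725, -0.001]
wrist_force: [-4.2, -1.2, 6.1]
gripper_width: 39.4
finger_force: 80.9
```

```bash
python3 st.py
```

```text
t 19.0 p [ 526.8 -159.6  133.3] yaw 92.86 F [-4.2 -1.2  6.1] T [-0.066  1.133  0.334] j6 -0.44 w 39.4 80.9
```

move_arm(targets=[[0, 0, 0, 0, 0, 4, 0], [0, 0, 0, 0, 0, 4, 0], [0, 0, 0, 0, 0, 4, 0]])

```text
time: 19.3
position: [527.1, -159.6, 133.3]
tool_rot: [0.001, 0.761, 0.649, -0.0]
wrist_force: [-3.3, -0.3, 5.8]
gripper_width: 39.1
finger_force: 80.8
```

```bash
python3 st.py
```

```text
t 19.3 p [ 527.1 -159.6  133.3] yaw 80.86 F [-3.3 -0.3  5.8] T [-0.054  1.024  0.303] j6 -0.23 w 39.1 80.8
```

move_arm(targets=[[0, 0, 0, 0, 0, 4, 0], [0, 0, 0, 0, 0, 4, 0], [0, 0, 0, 0, 0, 3, 0]])

```text
time: 19.6
position: [527.4, -159.6, 133.3]
tool_rot: [0.001, 0.82, 0.573, -0.0]
wrist_force: [-1.9, -1.7, 5.0]
gripper_width: 39.3
finger_force: 80.7
```

```bash
python3 st.py
```

```text
t 19.6 p [ 527.4 -159.6  133.3] yaw 69.88 F [-1.9 -1.7  5. ] T [-0.036  0.812  0.31 ] j6 -0.039 w 39.3 80.7
```

move_arm(targets=[[0, 0, 0, 0, 0, 0, 1], [0, 0, 0, 0, 0, 0, 1], [0, 0, -25, 0, 0, 0, 1], [0, 0, -30, 0, 0, 0, 1], [36.5, -11.8, 0, 0, 0, -5.83, 1], [37.5, -7.9, 0, 0, 0, -5.83, 1], [38.1, -4.2, 0, 0, 0, -5.83, 1], [38.3, -0.2, 0, 0, 0, -5.83, 1], [38.1, 3.6, 0, 0, 0, -5.83, 1], [37.6, 7.5, 0, 0, 0, -5.83, 1], [0, 0, 27, 0, 0, 0, 1], [0, 0, 28, 0, 0, 0, 1]])

```text
time: 20.8
position: [536.9, 72.3, 131.9]
tool_rot: [0.002, 0.608, 0.794, 0.001]
wrist_force: [0.0, 0.6, 0.1]
gripper_width: 85.3
finger_force: 0.0
```

move_arm(targets=[[0, 0, 0, 0, 0, 0, 1], [0, 0, 0, 0, 0, 0, 0], [0, 0, 0, 0, 0, 0, 0], [0, 0, 0, 0, 0, 0, 0], [0, 0, 0, 0, 0, 0, 0], [0, 0, 0, 0, 0, 4, 0], [0, 0, 0, 0, 0, 4, 0]])

```text
time: 21.5
position: [536.2, 70.2, 133.2]
tool_rot: [0.001, 0.664, 0.748, 0.0]
wrist_force: [-2.9, -1.0, 5.7]
gripper_width: 39.3
finger_force: 81.0
```

```bash
python3 st.py
```

```text
t 21.5 p [536.2  70.2 133.2] yaw 96.78 F [-2.9 -1.   5.7] T [-0.217  0.88   0.31 ] j6 -0.087 w 39.3 81.0
```

move_arm(targets=[[0, 0, 0, 0, 0, 3, 0], [0, 0, 0, 0, 0, 3, 0], [0, 0, 0, 0, 0, 3, 0]])

```text
time: 21.8
position: [536.4, 70.3, 133.2]
tool_rot: [0.001, 0.72, 0.694, 0.0]
wrist_force: [-2.7, -0.8, 5.2]
gripper_width: 39.2
finger_force: 80.9
```

```bash
python3 st.py
```

```text
t 21.8 p [536.4  70.3 133.2] yaw 87.83 F [-2.7 -0.8  5.2] T [-0.157  0.791  0.454] j6 0.07 w 39.2 80.9
```

move_arm(targets=[[0, 0, 0, 0, 0, 3, 0], [0, 0, 0, 0, 0, 3, 0], [0, 0, 0, 0, 0, 3, 0]])

```text
time: 22.1
position: [536.7, 70.2, 133.2]
tool_rot: [0.001, 0.773, 0.635, 0.001]
wrist_force: [-1.0, -0.6, 5.1]
gripper_width: 39.2
finger_force: 80.8
```

```bash
python3 st.py
```

```text
t 22.1 p [536.7  70.2 133.2] yaw 78.84 F [-1.  -0.6  5.1] T [-0.114  0.577  0.469] j6 0.226 w 39.2 80.8
```

move_arm(targets=[[0, 0, 0, 0, 0, 2, 0], [0, 0, 0, 0, 0, 2, 0]])

```text
time: 22.3
position: [536.7, 70.2, 133.2]
tool_rot: [0.001, 0.794, 0.608, 0.001]
wrist_force: [-0.6, -0.5, 5.0]
gripper_width: 39.7
finger_force: 80.8
```

```bash
python3 st.py; python3 -c "
from h import *
for i in range(3):
    get_image('wrist'); print(get_state()['wrist_torque'].round(3) if hasattr(get_state()['wrist_torque'],'round') else get_state()['wrist_torque'])"
```

```text
t 22.3 p [536.7  70.2 133.2] yaw 74.89 F [-0.6 -0.5  5. ] T [-0.092  0.63   0.465] j6 0.295 w 39.7 80.8
[-0.146  0.642  0.14 ]
[-0.192  0.665  0.095]
[-0.191  0.654  0.076]
```

move_arm(targets=[[0, 0, 0, 0, 0, 0, 1], [0, 0, 0, 0, 0, 5, 1], [0, 0, -25, 0, 0, 0, 1], [0, 0, -30, 0, 0, 0, 1], [-36.5, 11.8, 0, 0, 0, -5.83, 1], [-37.5, 7.9, 0, 0, 0, -5.83, 1], [-38.1, 4.2, 0, 0, 0, -5.83, 1], [-38.3, 0.2, 0, 0, 0, -5.83, 1], [-38.1, -3.6, 0, 0, 0, -5.83, 1], [-37.6, -7.5, 0, 0, 0, -5.83, 1], [0, 0, 27, 0, 0, 0, 1], [0, 0, 28, 0, 0, 0, 1]])

```text
time: 23.65
position: [527.8, -161.0, 131.9]
tool_rot: [0.002, 0.611, 0.792, 0.001]
wrist_force: [-1.0, -0.1, 0.1]
gripper_width: 85.3
finger_force: 0.0
```

move_arm(targets=[[0, 0, 0, 0, 0, 0, 1], [0, 0, 0, 0, 0, 0, 0], [0, 0, 0, 0, 0, 0, 0], [0, 0, 0, 0, 0, 0, 0], [0, 0, 0, 0, 0, 0, 0], [0, 0, 0, 0, 0, 3, 0], [0, 0, 0, 0, 0, 3, 0], [0, 0, 0, 0, 0, 3, 0]])

```text
time: 24.45
position: [526.7, -159.6, 133.3]
tool_rot: [0.001, 0.67, 0.742, -0.001]
wrist_force: [-5.9, -0.2, 6.4]
gripper_width: 39.7
finger_force: 80.9
```

```bash
python3 st.py
```

```text
t 24.45 p [ 526.7 -159.6  133.3] yaw 95.88 F [-5.9 -0.2  6.4] T [-0.047  1.051  0.484] j6 -0.492 w 39.7 80.9
```

move_arm(targets=[[0, 0, 0, 0, 0, 3, 0], [0, 0, 0, 0, 0, 3, 0], [0, 0, 0, 0, 0, 3, 0]])

```text
time: 24.75
position: [526.9, -159.5, 133.3]
tool_rot: [0.001, 0.726, 0.688, -0.001]
wrist_force: [-3.9, -1.0, 5.7]
gripper_width: 39.1
finger_force: 80.9
```

```bash
python3 st.py
```

```text
t 24.75 p [ 526.9 -159.5  133.3] yaw 86.9 F [-3.9 -1.   5.7] T [-0.07   0.969  0.581] j6 -0.336 w 39.1 80.9
```

move_arm(targets=[[0, 0, 0, 0, 0, 0.6, 0]])

```text
time: 24.85
position: [526.9, -159.6, 133.3]
tool_rot: [0.001, 0.729, 0.684, -0.001]
wrist_force: [-3.5, -1.3, 5.2]
gripper_width: 39.2
finger_force: 80.9
```

```bash
python3 st.py
```

```text
t 24.85 p [ 526.9 -159.6  133.3] yaw 86.36 F [-3.5 -1.3  5.2] T [-0.068  0.995  0.487] j6 -0.326 w 39.2 80.9
```

move_arm(targets=[[0, 0, 0, 0, 0, 0.6, 0]])

```text
time: 24.95
position: [527.0, -159.6, 133.3]
tool_rot: [0.001, 0.733, 0.681, -0.001]
wrist_force: [-4.2, -0.8, 7.4]
gripper_width: 39.0
finger_force: 80.9
```

```bash
python3 st.py
```

```text
t 24.95 p [ 527.  -159.6  133.3] yaw 85.8 F [-4.2 -0.8  7.4] T [-0.082  0.942  0.561] j6 -0.316 w 39.0 80.9
```

move_arm(targets=[[0, 0, 0, 0, 0, 0.6, 0]])

```text
time: 25.05
position: [527.0, -159.6, 133.3]
tool_rot: [0.001, 0.736, 0.677, -0.001]
wrist_force: [-4.1, -0.6, 4.9]
gripper_width: 39.0
finger_force: 80.9
```

```bash
python3 st.py
```

```text
t 25.05 p [ 527.  -159.6  133.3] yaw 85.2 F [-4.1 -0.6  4.9] T [-0.033  0.918  0.609] j6 -0.306 w 39.0 80.9
```

move_arm(targets=[[0, 0, 0, 0, 0, 0, 1], [0, 0, 0, 0, 0, 0, 1], [0, 0, -25, 0, 0, 7.6, 1], [0, 0, -30, 0, 0, 7.6, 1], [36.5, -11.8, 0, 0, 0, -5.83, 1], [37.5, -7.9, 0, 0, 0, -5.83, 1], [38.1, -4.2, 0, 0, 0, -5.83, 1], [38.3, -0.2, 0, 0, 0, -5.83, 1], [38.1, 3.6, 0, 0, 0, -5.83, 1], [37.6, 7.5, 0, 0, 0, -5.83, 1], [0, 0, 27, 0, 0, 0, 1], [0, 0, 28, 0, 0, 0, 1]])

```text
time: 26.25
position: [537.0, 72.4, 131.9]
tool_rot: [0.002, 0.609, 0.793, 0.001]
wrist_force: [-0.1, -0.4, -1.7]
gripper_width: 85.1
finger_force: 0.0
```

move_arm(targets=[[0, 0, 0, 0, 0, 0, 1], [0, 0, 0, 0, 0, 0, 0], [0, 0, 0, 0, 0, 0, 0], [0, 0, 0, 0, 0, 0, 0], [0, 0, 0, 0, 0, 0, 0], [0, 0, 0, 0, 0, 0.6, 0], [0, 0, 0, 0, 0, 0.6, 0]])

```text
time: 26.95
position: [536.0, 70.2, 133.2]
tool_rot: [0.0, 0.618, 0.787, -0.0]
wrist_force: [-5.4, -0.4, 6.7]
gripper_width: 39.3
finger_force: 81.1
```

```bash
python3 st.py
```

```text
t 26.95 p [536.   70.2 133.2] yaw 103.73 F [-5.4 -0.4  6.7] T [-0.323  1.045  0.586] j6 -0.208 w 39.3 81.1
```

move_arm(targets=[[0, 0, 0, 0, 0, 0.6, 0]])

```text
time: 27.05
position: [536.0, 70.2, 133.2]
tool_rot: [0.0, 0.622, 0.783, -0.0]
wrist_force: [-5.0, -0.5, 7.9]
gripper_width: 39.1
finger_force: 81.1
```

```bash
python3 st.py
```

```text
t 27.05 p [536.   70.2 133.2] yaw 103.13 F [-5.  -0.5  7.9] T [-0.205  1.014  0.638] j6 -0.197 w 39.1 81.1
```

move_arm(targets=[[0, 0, 0, 0, 0, -3.5, 0], [0, 0, 0, 0, 0, -3.5, 0], [0, 0, 0, 0, 0, -2.5, 0], [0, 0, 0, 0, 0, 0, 0], [0, 0, 0, 0, 0, 0.8, 0], [0, 0, 0, 0, 0, 0.7, 0], [0, 0, 0, 0, 0, 0.7, 0]])

```text
time: 27.75
position: [535.8, 70.1, 133.2]
tool_rot: [0.0, 0.571, 0.821, -0.001]
wrist_force: [-4.8, -1.9, 7.6]
gripper_width: 39.3
finger_force: 81.1
```

```bash
python3 st.py
```

```text
t 27.75 p [535.8  70.1 133.2] yaw 110.42 F [-4.8 -1.9  7.6] T [-0.245  1.073  0.52 ] j6 -0.324 w 39.3 81.1
```

```bash
python3 - <<'E'
from h import *
plan(np.array([0,0,0.]),110.4,[-8.6,-229.8,0],104.4,6,1)
plan(np.array([0,0,0.]),100,[8.6,229.8,0],106,6,1)
E
```

```text
[[-35.4,-14.7,-0.0,0.0,0.0,1.0,1.0],[-35.6,-14.1,-0.0,0.0,0.0,1.0,1.0],[-35.9,-13.4,-0.0,0.0,0.0,1.0,1.0],[-36.2,-12.8,-0.0,0.0,0.0,1.0,1.0],[-36.3,-12.2,-0.0,0.0,0.0,1.0,1.0],[-36.5,-11.6,-0.0,0.0,0.0,1.0,1.0]] [  -8.6 -229.8    0. ] 104.4
[[37.5,8.1,-0.0,0.0,0.0,-1.0,1.0],[37.3,8.7,-0.0,0.0,0.0,-1.0,1.0],[37.2,9.3,-0.0,0.0,0.0,-1.0,1.0],[37.0,10.1,-0.0,0.0,0.0,-1.0,1.0],[36.8,10.6,-0.0,0.0,0.0,-1.0,1.0],[36.6,11.3,-0.0,0.0,0.0,-1.0,1.0]] [  8.6 229.8   0. ] 106.0
```

move_arm(targets=[[0, 0, 0, 0, 0, 0, 1], [0, 0, 0, 0, 0, 0, 1], [0, 0, -25, 0, 0, 0, 1], [0, 0, -30, 0, 0, 0, 1], [-35.4, -14.7, 0, 0, 0, 1, 1], [-35.6, -14.1, 0, 0, 0, 1, 1], [-35.9, -13.4, 0, 0, 0, 1, 1], [-36.2, -12.8, 0, 0, 0, 1, 1], [-36.3, -12.2, 0, 0, 0, 1, 1], [-36.5, -11.6, 0, 0, 0, 1, 1], [0, 0, 27, 0, 0, 0, 1], [0, 0, 28, 0, 0, 0, 1]])

```text
time: 28.95
position: [528.1, -161.1, 131.9]
tool_rot: [0.002, 0.614, 0.789, 0.001]
wrist_force: [0.9, 0.3, -0.4]
gripper_width: 85.6
finger_force: 0.0
```

move_arm(targets=[[0, 0, 0, 0, 0, 0, 1], [0, 0, 0, 0, 0, 0, 0], [0, 0, 0, 0, 0, 0, 0], [0, 0, 0, 0, 0, 0, 0], [0, 0, 0, 0, 0, 0, 0], [0, 0, 0, 0, 0, 0.8, 0], [0, 0, 0, 0, 0, 0.8, 0]])

```text
time: 29.65
position: [526.5, -159.7, 133.4]
tool_rot: [0.0, 0.623, 0.782, -0.001]
wrist_force: [-7.1, -0.6, 8.0]
gripper_width: 39.1
finger_force: 81.1
```

```bash
python3 st.py
```

```text
t 29.65 p [ 526.5 -159.7  133.4] yaw 102.87 F [-7.1 -0.6  8. ] T [-0.128  1.421  0.595] j6 -0.614 w 39.1 81.1
```

move_arm(targets=[[0, 0, 0, 0, 0, 0.8, 0]])

```text
time: 29.75
position: [526.6, -159.7, 133.4]
tool_rot: [0.0, 0.629, 0.778, -0.001]
wrist_force: [-7.9, -0.6, 7.7]
gripper_width: 39.4
finger_force: 81.1
```

```bash
python3 st.py
```

```text
t 29.75 p [ 526.6 -159.7  133.4] yaw 102.08 F [-7.9 -0.6  7.7] T [-0.106  1.385  0.506] j6 -0.6 w 39.4 81.1
```

move_arm(targets=[[0, 0, 0, 0, 0, 0.8, 0]])

```text
time: 29.85
position: [526.6, -159.7, 133.4]
tool_rot: [0.0, 0.634, 0.773, -0.001]
wrist_force: [-7.3, 0.3, 7.1]
gripper_width: 39.4
finger_force: 81.1
```

```bash
python3 st.py
```

```text
t 29.85 p [ 526.6 -159.7  133.4] yaw 101.28 F [-7.3  0.3  7.1] T [-0.172  1.38   0.555] j6 -0.586 w 39.4 81.1
```

move_arm(targets=[[0, 0, 0, 0, 0, 0.8, 0]])

```text
time: 29.95
position: [526.6, -159.7, 133.4]
tool_rot: [0.0, 0.64, 0.769, -0.001]
wrist_force: [-7.3, -0.5, 7.5]
gripper_width: 39.2
finger_force: 81.1
```

```bash
python3 st.py
```

```text
t 29.95 p [ 526.6 -159.7  133.4] yaw 100.48 F [-7.3 -0.5  7.5] T [-0.152  1.422  0.524] j6 -0.572 w 39.2 81.1
```

move_arm(targets=[[0, 0, 0, 0, 0, 0.8, 0]])

```text
time: 30.05
position: [526.6, -159.7, 133.4]
tool_rot: [0.0, 0.645, 0.764, -0.001]
wrist_force: [-6.4, -0.3, 7.7]
gripper_width: 38.9
finger_force: 81.1
```

```bash
python3 st.py
```

```text
t 30.05 p [ 526.6 -159.7  133.4] yaw 99.68 F [-6.4 -0.3  7.7] T [-0.144  1.385  0.57 ] j6 -0.558 w 38.9 81.1
```

move_arm(targets=[[0, 0, 0, 0, 0, 0.6, 0]])

```text
time: 30.15
position: [526.6, -159.7, 133.4]
tool_rot: [0.0, 0.649, 0.761, -0.001]
wrist_force: [-6.5, -0.3, 8.1]
gripper_width: 39.2
finger_force: 81.1
```

```bash
python3 st.py
```

```text
t 30.15 p [ 526.6 -159.7  133.4] yaw 99.09 F [-6.5 -0.3  8.1] T [-0.181  1.38   0.579] j6 -0.548 w 39.2 81.1
```

move_arm(targets=[[0, 0, 0, 0, 0, 0.3, 0]])

```text
time: 30.25
position: [526.6, -159.7, 133.4]
tool_rot: [0.0, 0.651, 0.759, -0.001]
wrist_force: [-7.0, -0.6, 7.7]
gripper_width: 39.2
finger_force: 81.1
```

```bash
python3 st.py
```

```text
t 30.25 p [ 526.6 -159.7  133.4] yaw 98.79 F [-7.  -0.6  7.7] T [-0.146  1.426  0.5  ] j6 -0.543 w 39.2 81.1
```

move_arm(targets=[[0, 0, 0, 0, 0, 0.3, 0]])

```text
time: 30.35
position: [526.6, -159.6, 133.4]
tool_rot: [0.0, 0.653, 0.758, -0.001]
wrist_force: [-7.4, -0.3, 8.0]
gripper_width: 38.9
finger_force: 81.1
```

```bash
python3 st.py
```

```text
t 30.35 p [ 526.6 -159.6  133.4] yaw 98.51 F [-7.4 -0.3  8. ] T [-0.107  1.38   0.556] j6 -0.538 w 38.9 81.1
```

```bash
python3 - <<'E'
from h import *
plan(np.array([0,0,0.]),98.4,[8.6,229.8,0],104.4,6,1)
E
```

```text
[[37.7,7.0,-0.0,0.0,0.0,-1.0,1.0],[37.5,7.7,-0.0,0.0,0.0,-1.0,1.0],[37.4,8.3,-0.0,0.0,0.0,-1.0,1.0],[37.3,9.0,-0.0,0.0,0.0,-1.0,1.0],[37.1,9.6,-0.0,0.0,0.0,-1.0,1.0],[36.9,10.3,-0.0,0.0,0.0,-1.0,1.0]] [  8.6 229.8   0. ] 104.4
```

move_arm(targets=[[0, 0, 0, 0, 0, 0, 1], [0, 0, 0, 0, 0, 0, 1], [0, 0, -25, 0, 0, 0, 1], [0, 0, -30, 0, 0, 0, 1], [37.7, 7, 0, 0, 0, -1, 1], [37.5, 7.7, 0, 0, 0, -1, 1], [37.4, 8.3, 0, 0, 0, -1, 1], [37.3, 9, 0, 0, 0, -1, 1], [37.1, 9.6, 0, 0, 0, -1, 1], [36.9, 10.3, 0, 0, 0, -1, 1], [0, 0, 27, 0, 0, 0, 1], [0, 0, 28, 0, 0, 0, 1]])

```text
time: 31.55
position: [537.2, 72.4, 132.0]
tool_rot: [0.002, 0.612, 0.791, 0.002]
wrist_force: [0.6, 0.0, -0.0]
gripper_width: 85.3
finger_force: 0.0
```

move_arm(targets=[[0, 0, 0, 0, 0, 0, 1], [0, 0, 0, 0, 0, 0, 0], [0, 0, 0, 0, 0, 0, 0], [0, 0, 0, 0, 0, 0, 0], [0, 0, 0, 0, 0, 0, 0], [0, 0, 0, 0, 0, 0.4, 0], [0, 0, 0, 0, 0, 0.3, 0]])

```text
time: 32.25
position: [536.0, 70.2, 133.3]
tool_rot: [0.0, 0.618, 0.787, -0.0]
wrist_force: [-5.2, -0.9, 7.5]
gripper_width: 39.5
finger_force: 81.1
```

```bash
python3 st.py
```

```text
t 32.25 p [536.   70.2 133.3] yaw 103.73 F [-5.2 -0.9  7.5] T [-0.219  0.994  0.575] j6 -0.208 w 39.5 81.1
```

move_arm(targets=[[0, 0, 0, 0, 0, 0.3, 0]])

```text
time: 32.35
position: [536.0, 70.2, 133.2]
tool_rot: [0.0, 0.62, 0.785, -0.0]
wrist_force: [-5.1, -1.0, 6.8]
gripper_width: 39.4
finger_force: 81.1
```

```bash
python3 st.py
```

```text
t 32.35 p [536.   70.2 133.2] yaw 103.43 F [-5.1 -1.   6.8] T [-0.267  1.042  0.588] j6 -0.203 w 39.4 81.1
```

move_arm(targets=[[0, 0, 0, 0, 0, 0.3, 0]])

```text
time: 32.45
position: [536.0, 70.2, 133.2]
tool_rot: [0.0, 0.622, 0.783, -0.0]
wrist_force: [-5.1, -0.9, 6.8]
gripper_width: 39.5
finger_force: 81.1
```

```bash
python3 st.py
```

```text
t 32.45 p [536.   70.2 133.2] yaw 103.14 F [-5.1 -0.9  6.8] T [-0.178  1.021  0.579] j6 -0.197 w 39.5 81.1
```

move_arm(targets=[[0, 0, 0, 0, 0, 0.2, 0]])

```text
time: 32.55
position: [536.0, 70.2, 133.2]
tool_rot: [0.0, 0.623, 0.782, -0.0]
wrist_force: [-4.7, -0.9, 7.6]
gripper_width: 39.3
finger_force: 81.1
```

```bash
python3 st.py
```

```text
t 32.55 p [536.   70.2 133.2] yaw 102.94 F [-4.7 -0.9  7.6] T [-0.199  1.097  0.578] j6 -0.194 w 39.3 81.1
```

move_arm(targets=[[0, 0, 0, 0, 0, 0, 1], [0, 0, 0, 0, 0, 0, 1], [0, 0, 0, 0, 0, 0, 1], [0, 0, -25, 0, 0, 0, 1], [0, 0, -40, 0, 0, 0, 1], [0, 0, -40, 0, 0, 0, 1], [0, -40, -20, 0, 0, 0, 1], [0, -40, 0, 0, 0, 0, 1], [0, -20, 0, 0, 0, 0, 1], [0, 0, 0, 0, 0, 0, 1], [0, 0, 0, 0, 0, 0, 1]])

```text
time: 33.65
position: [438.6, 48.4, 256.1]
tool_rot: [0.001, 0.624, 0.782, 0.001]
wrist_force: [0.4, 0.2, -0.4]
gripper_width: 85.8
finger_force: 0.0
```

```bash
python3 st.py; python3 - <<'E'
from h import *
im=get_image("wrist");V=np.array(camera_params("wrist")["view"]);save(im,"w5.png")
get_image("side")
for cam,W in(("wrist",V),("side",None)):
  for n in("beam_left","beam_right","panel","stop","jig"): print(cam,n,[(round(r["confidence"],2),world(cam,r["at"],W).round(1).tolist()) for r in landmark_of(cam,n)[:2]])
E
```

```text
t 33.65 p [438.6  48.4 256.1] yaw 102.84 F [ 0.4  0.2 -0.4] T [-0.023  0.041 -0.006] j6 -0.236 w 85.8 0.0
wrist beam_left [(0.9, [532.9, 69.3, 86.1])]
wrist beam_right [(0.34, [538.0, 68.0, 83.6])]
wrist panel [(0.93, [530.4, -45.8, 24.9])]
wrist stop []
wrist jig [(0.87, [529.6, -45.4, 2.8])]
side beam_left [(0.97, [538.3, 68.6, 76.5]), (0.55, [528.4, -48.7, -0.3])]
side beam_right [(0.83, [526.3, -159.7, 80.5])]
side panel [(0.89, [533.0, -48.4, 18.6]), (0.83, [263.3, 229.9, -7.2])]
side stop [(0.69, [595.3, -43.8, 31.9])]
side jig [(0.65, [527.9, -48.7, -1.8])]
```

View pics/w5.png

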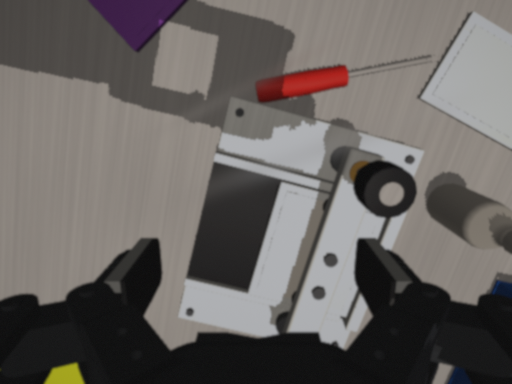

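The panel (px ~(290,240)) is in line with the jig (530.4 against 529.6). The beam is down, and its ends look level to within the network's error. The gripper is clear of everything.

```bash
python3 -c "
from rig import *
print(finish_job())"
```

```text
the job is handed in; nothing more can be done
None
```

The job is handed in at about 34 s: the panel is home against the stop and the beam is down level to within about 0.1 mm by turn count. By torque it presses about 40–45 N at each pad, and the gripper is open and clear of everything.

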